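# Check a cassette in the stepped slot gauge

## Task

Take the white cassette waiting in the blue bay of the rack and try it by feel in the stepped slot gauge, lowering it gently into the middle of the slot until it comes to rest against the gauge. If it goes through the green jaws and stops on the blue ones it is right: stand it upright in the green tray; if it will not enter the green jaws, or drops right through to the aluminium base plate, stand it upright in the red tray. Leave the two stock cassettes in the grey bays, the beaker and the bottle where they are.

Things in the scene. Friction and masses are not known exactly. Their poses are not given: they have to be found in the camera images.
- cassette_1_centre (a point): White cassette on edge, one of three alike but for thickness (y): 15 (too thin), 20 (right) or 25 mm (too thick); not told which. Body 90 mm long (x), 60 high; on it, centred, a grip tab 40 long (x), 12 thick, 40 high, the same on all; 100 mm high in all, 0.13 to 0.25 kg. Point: its centre, 50 mm above the underside, z up. The tab spans 10 to 50 mm above it; pinch it across y from above.
- cassette_2_centre (a point): White cassette on edge, one of three alike but for thickness (y): 15 (too thin), 20 (right) or 25 mm (too thick); not told which. Body 90 mm long (x), 60 high; on it, centred, a grip tab 40 long (x), 12 thick, 40 high, the same on all; 100 mm high in all, 0.13 to 0.25 kg. Point: its centre, 50 mm above the underside, z up. The tab spans 10 to 50 mm above it; pinch it across y from above.
- cassette_3_centre (a point): White cassette on edge, one of three alike but for thickness (y): 15 (too thin), 20 (right) or 25 mm (too thick); not told which. Body 90 mm long (x), 60 high; on it, centred, a grip tab 40 long (x), 12 thick, 40 high, the same on all; 100 mm high in all, 0.13 to 0.25 kg. Point: its centre, 50 mm above the underside, z up. The tab spans 10 to 50 mm above it; pinch it across y from above.
- cassette_1: The same cassette as cassette_1_centre, by its underside: origin at the centre of the underside, axes alike.
- cassette_2: The same cassette as cassette_2_centre, by its underside: origin at the centre of the underside, axes alike.
- cassette_3: The same cassette as cassette_3_centre, by its underside: origin at the centre of the underside, axes alike.
- rack: Low fixed rack, aluminium plate 110 mm (x) by 210 mm (y). Three bays in a row along y, each holding a cassette upright, its length along x: the blue bay (cassette to be checked) at y = -66 mm, grey stock bays at y = +22 and +72 mm; which cassette stands where changes. Bay floors 8 mm, bay walls (30 mm apart inside, 4 thick) 26 mm above the origin. Origin: centre of the underside.
- rack_blue_bay (a point): Middle of the floor of the rack's blue bay; axes as the rack's. The cassette to be checked starts standing here.
- gauge: Fixed stepped slot gauge: aluminium base plate 130 (x) by 120 mm (y), 10 mm thick, under two jaws that leave a slot along x, 60 mm long, open at its ends, centred. The jaws are blue below, green above, 58 mm high over the origin, and with their steel pillars reach to y = +-53 mm. A cassette goes in from above, its length along x. Origin: centre of the base plate's underside.
- gauge_mouth (a point): Centre of the slot at the jaws' top, 58 mm above the gauge's origin; axes as the gauge's. Below it: 45 degree lead-in from 30 to 22 mm wide over 4 mm; green slot 22 mm wide; at 24 to 26 mm down 45 degree edges narrow it to the blue slot, 17.5 mm wide; base plate 48 mm down. A cassette's underside stops about 2.5 mm down if too thick, 25 mm if right, 48 mm if too thin.
- pass_tray: Shallow open green tray for right cassettes, fixed to the bench, 120 mm (x) by 160 mm (y) outside, 30 mm high, walls and floor about 4 mm. Origin: centre of its underside.
- fail_tray: Shallow open red tray for cassettes too thick or too thin, fixed to the bench, 120 mm (x) by 160 mm (y) outside, 30 mm high, walls and floor about 4 mm. Origin: centre of its underside.
- beaker: Bystander: loose glass beaker, 68 mm in diameter, 95 mm high, with marker pens that reach 140 mm. Origin: centre of its underside.
- bottle: Bystander: loose amber bottle with blue cap, 64 mm in diameter, 130 mm high. Origin: centre of its underside.
Things that resemble listed ones, but are neither listed nor needed, are in the scene too. There is more than one size of the pass_tray; the one meant has the size given above.

How it is judged:
By the outcome, as a careful person would: the job done as asked, in the order asked, and still so for the second after the job is handed in, with the robot touching nothing.
It also fails if it takes over 56 s, if anything falls off the work surface, if the arm or the gripper's body presses on something with over 40 N, if the wrist force passes 120 N, or if a joint passes its speed limit or range.

## Robot

A 7-joint arm with a two-finger parallel gripper is mounted at the origin on the work surface. World frame = base frame: x ahead of the robot, y to its left, z up, the work surface at z = 0. Lengths are in m, angles in rad, forces in N, time in s.
With the tool pointing down it reaches from about 0.4 to 0.85 m from the base axis. Payload 4.5 kg.
Tool frame: the origin (TCP) lies at the very end of the fingers, on their centre line; the grasp point (between the pads) lies 19 mm behind it (r.grip_point_offset is the distance from the TCP to the grasp point, in m); z points along the fingers, y is the line along which they close (so a half turn about z gives the same grasp; the last joint's range is limited). The gripper opens to 88 mm and grips with 3 to 60 N. Pads are 18 mm wide; open, the fingers measure 123 mm over their backs; the gripper's body (75 mm by 187 mm) begins 45 mm behind the grasp point.
Start: joints at [-1.089, 0.689, -0.195, 1.565, 0.157, 0.902, -0.215], TCP at [0.271, 0.563, 0.239] pointing down, gripper open.
Joint ranges: [-3.01, 3.01], [-0.46, 2.08], [-1.47, 1.51], [0.13, 2.56], [-1, 4.14], [0.04, 2.09], [-2.66, 2.66]. Speed limits (rad/s): [2.57, 2.57, 3.14, 3.14, 3.14, 3.14, 3.14].

## Interface

Orientations are given as a unit quaternion [x, y, z, w].
In Python, from plant import r gives the robot as it stands.
- The arm moves only by the tool carry_out, never from a script. Its argument "rows" is a list of rows, each a list of 3 entries, a list of its own where there are three numbers: the shift along the tool's x, y, z in cm, then the turn, a rotation vector about the tool's x, y, z in degrees, then the closure, from 0 (fully open) to 1 (shut). A call has 1 to 12 rows; each row is the pose to reach, as a shift and turn from the pose commanded when the call began, along the tool's axes at that moment; what a row does not reach only later rows make up. A row lasts 1/10 s, in which the tool goes at most 50 mm and 8.59 degrees, less where a joint would pass 70% of its speed; a pose out of reach is approached as far as the arm can. A call with a gripper value outside its range is refused whole. The fingers move at their own pace and stop on an object; "newtons" is the grip in N (left out, the last holds). Time passes only in rows, so rows that repeat a pose let the fingers close. It gives the time, the measured TCP pose, the force, the opening and the grip force at its end, in the units of the state.
- r.get_state(): the state, without advancing time (a new reading comes with each control period).
- r.snapshot(name): name is "side" or "top" or "wrist"; returns a dict with "image" (384x512x3 uint8, red, green, blue), "fx", "fy", "cx", "cy" (pixels), "pose" (4x4, takes a point from camera to world coordinates). Camera axes: x right, y up, looking along -z (the intrinsics and any distortion apply to the point x, -y, -z); pixel columns grow to the right and rows downward; lengths in m; the calibration is good to about 2 mm. A picture is of the moment at which its call begins. There is no depth.
- r.finish_job(): hands the job in; it is judged then, once.
The state is a dict: "clock": time; "q": joint angles; "qd": joint speeds; "joint_torque": joint torques, N m; "tool_pos": TCP position; "eef_rot": TCP orientation; "contact_force": force on the tool from outside, world axes, zero at the start; "moment": the same for the moment, N m; "opening": opening from 0.0 (shut) to 1.0 (fully open); "finger_force": force on a finger pad.
Only numpy, scipy, OpenCV 4.12 (cv2) and the standard library are available. Lean on these libraries where they do the work, as an engineer would, in place of code of your own. Each camera call takes 0.05 s, during which the arm holds its last target. There are 200 camera calls.

## Working session

There is one attempt and no reset: what is moved stays moved. The work goes in short steps, Python scripts to look and compute and a tool call to move; the robot and the scene stay as the last step left them, time stands still between calls to the robot, and variables do not carry over. Pictures are saved under pics/ and viewed, at most 10 in all, crops included, and the job is handed in when it is done.

Besides the shell and the picture viewer there is one more tool, called after "Request:" as a command line: name --argument value ..., lists and objects as JSON in quotes. carry_out: Moves the arm, as the interface text tells. Its arguments: {"type":"object","properties":{"rows":{"type":"array"},"newtons":{"type":"number"}},"required":["rows"]}

```bash
ls; mkdir -p pics; python3 - <<'E'
from plant import r
import cv2,pickle
d={}
for n in("top","side"):
    s=r.snapshot(n);d[n]=s
    cv2.imwrite(f"pics/{n}0.png",cv2.resize(s["image"][:,:,::-1],(800,600)))
    print(n,[s[k] for k in("fx","fy","cx","cy")],s["pose"].round(3).tolist(),s.keys())
pickle.dump(d,open("s0.pkl","wb"))
st=r.get_state();print(st)
E
```

```text
pics
top [407.1595465718186, 407.1595465718186, 251.10028860100948, 193.49185123170838] [[-0.028, 0.993, -0.117, 0.275], [-1.0, -0.028, 0.006, 0.009], [0.002, 0.117, 0.993, 1.534], [0.0, 0.0, 0.0, 1.0]] dict_keys(['image', 'fx', 'fy', 'cx', 'cy', 'pose'])
side [368.0860437722761, 368.0860437722761, 254.79026384031297, 187.54565927711454] [[0.996, 0.071, -0.054, 0.384], [-0.088, 0.689, -0.72, -0.813], [-0.014, 0.721, 0.692, 0.835], [0.0, 0.0, 0.0, 1.0]] dict_keys(['image', 'fx', 'fy', 'cx', 'cy', 'pose'])
{'clock': 0.1, 'q': array([-1.08920968,  0.6898866 , -0.19452601,  1.56621567,  0.15731464,
        0.90249249, -0.21513346]), 'qd': array([ 0.00089832, -0.00061353,  0.00233088, -0.00188066, -0.0016269 ,
        0.00077901,  0.00158435]), 'joint_torque': array([-3.61112667e-03, -5.28499675e+01, -1.27156276e+00, -1.53836238e+01,
       -5.25390578e-02,  2.00759176e-03,  5.40211784e-05]), 'tool_pos': array([0.27040694, 0.56286337, 0.23800531]), 'eef_rot': array([ 2.22001289e-01,  9.75046040e-01, -7.96209120e-04, -1.17390484e-04]), 'contact_force': array([ 0.47216353,  0.24405314, -0.32978814]), 'moment': array([-0.05264091, -0.03046088,  0.05942737]), 'finger_force': 0.0, 'opening': 0.9979254534475245}
```

View pics/top0.png

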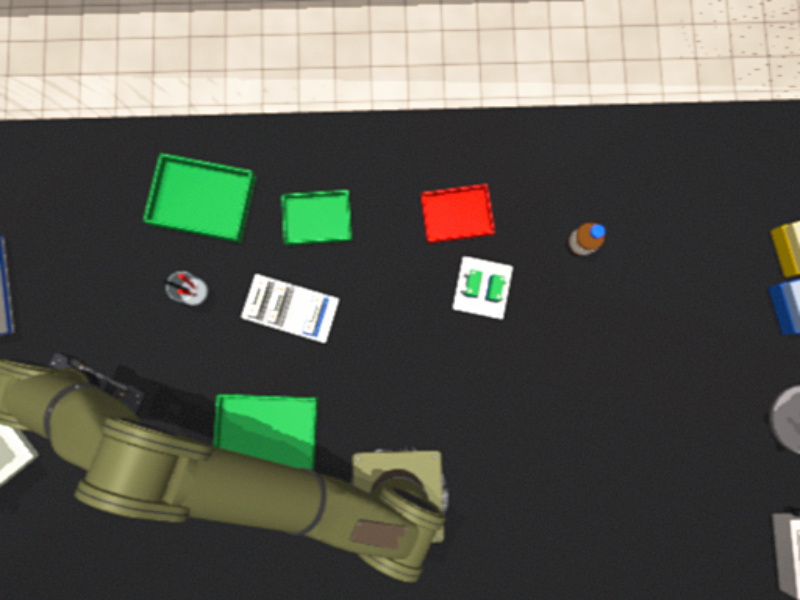

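View pics/side0.png

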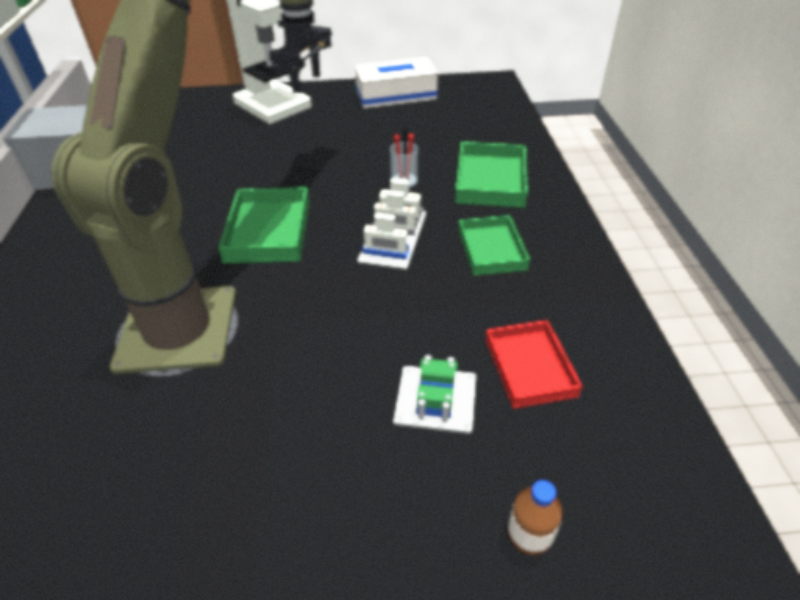

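Top view (800x600): the blue bay's cassette is at (314,315), and the stock cassettes at (262,297) and (280,302) are not to be touched. The gauge is at (483,288) and the red tray at (457,213). There are three green trays, at (200,197), (316,216) and (265,430). The one at (316,216) looks like the 120x160 tray, so I'll measure it.

```bash
cat > h.py <<'E'
import numpy as np,cv2
from scipy.spatial.transform import Rotation as R
def w(s,uv,z):   # native pixels -> world at height z
    uv=np.atleast_2d(uv).astype(float)
    d=np.c_[(uv[:,0]-s["cx"])/s["fx"],-(uv[:,1]-s["cy"])/s["fy"],-np.ones(len(uv))]@s["pose"][:3,:3].T
    o=s["pose"][:3,3]; return o+d*((z-o[2])/d[:,2])[:,None]
def px(s,P):
    P=np.atleast_2d(P); c=(P-s["pose"][:3,3])@s["pose"][:3,:3]
    return np.c_[s["cx"]+s["fx"]*c[:,0]/-c[:,2],s["cy"]-s["fy"]*c[:,1]/-c[:,2]]
def rect(s,m,z,n=3):
    out=[]
    for c in sorted(cv2.findContours(m.astype(np.uint8),0,1)[0],key=cv2.contourArea)[::-1][:n]:
        p=w(s,c[:,0],z)[:,:2]; (x,y),sz,a=cv2.minAreaRect((p*1000).astype(np.float32)); out.append((round(x),round(y),np.round(sz),round(a,1),c[:,0].mean(0).round()))
    return out
def move(st,P,yaw):  # target TCP pose (down, tool x at yaw) as shift cm / rotvec deg in tool axes
    R0=R.from_quat(st["eef_rot"]); T=R.from_euler("z",yaw)*R.from_euler("x",np.pi)
    return (R0.inv().apply(np.array(P)-st["tool_pos"])*100).round(2),np.degrees((R0.inv()*T).as_rotvec()).round(2)
E
python3 - <<'E'
from h import *;import pickle
d=pickle.load(open("s0.pkl","rb"));s=d["top"];h=cv2.cvtColor(s["image"],cv2.COLOR_RGB2HSV);H,S,V=cv2.split(h)
print("green",*rect(s,(abs(H.astype(int)-65)<18)&(S>120)&(V>60),.03,4),sep="\n")
print("red",*rect(s,((H<8)|(H>172))&(S>150)&(V>80),.03,1))
m=((S<60)&(V>150)); m[:100]=0
print("white",*rect(s,m,.009,5),sep="\n")
for nm,c in(("rack",[(256,275),(338,297),(325,342),(242,318)]),("gauge",[(464,257),(513,265),(503,318),(454,311)])):
    p=w(s,np.array(c)*.64,.008)[:,:2];print(nm,p.round(3).tolist(),p.mean(0),[np.hypot(*(p[i]-p[i-1])).round(3) for i in range(4)])
x=s["image"][165:225,150:340,::-1]
cv2.imwrite("pics/crop.png",cv2.resize(x,None,fx=4.2,fy=4.2,interpolation=2))
x=d["side"]["image"][110:275,225:345,::-1]
cv2.imwrite("pics/crop2.png",cv2.resize(x,None,fx=3.6,fy=3.6,interpolation=2))
E
```

```text
green
(724, 462, array([247., 182.]), 77.2, array([127., 126.]))
(161, 307, array([240., 164.]), 86.2, array([171., 273.]))
(666, 180, array([129., 168.]), 2.3, array([202., 138.]))
(480, -247, array([31., 60.]), 76.2, array([317., 185.]))
red (666, -163, array([130., 169.]), 6.1, array([293., 136.]))
white
(448, 248, array([213., 113.]), 71.5, array([185., 197.]))
(486, -219, array([123., 134.]), 76.5, array([309., 184.]))
(126, 892, array([137.,  77.]), 2.5, array([  6., 289.]))
(-166, -909, array([ 22., 177.]), 84.1, array([509., 356.]))
(496, 481, array([57., 61.]), 88.4, array([123., 186.]))
rack [[0.53, 0.329], [0.471, 0.131], [0.363, 0.164], [0.426, 0.363]] [0.44733862 0.24674473] [np.float64(0.109), np.float64(0.207), np.float64(0.113), np.float64(0.209)]
gauge [[0.56, -0.178], [0.537, -0.296], [0.408, -0.265], [0.429, -0.148]] [ 0.48362088 -0.22174981] [np.float64(0.135), np.float64(0.121), np.float64(0.132), np.float64(0.119)]
```

View pics/crop.png

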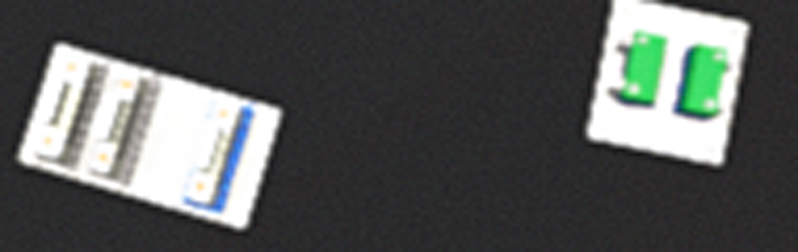

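The crop shows the blue-bay cassette at crop pixel (215,160), with the blue wall beside it. The gauge slot is at (672,75). The green tray at native (202,138) measures 129x168 mm by mask, so it is the one described. Next I'll go above the blue bay.

```bash
python3 - <<'E'
from h import *;from plant import r
print(move(r.get_state(),[.428,.185,.25],np.radians(162.5)))
E
```

```text
(array([-30.56, -27.24,  -1.15]), array([-0.09,  0.  , -8.15]))
```

Request:
carry_out --rows '[[[-4, -3.5, -0.5], [0, 0, -2], 0.3], [[-8, -7, -1], [0, 0, -4], 0.4], [[-12, -10.5, -1.1], [0, 0, -6], 0.4], [[-16, -14, -1.1], [0, 0, -8], 0.4], [[-20, -17.5, -1.1], [0, 0, -8], 0.4], [[-24, -21, -1.1], [0, 0, -8], 0.4], [[-27.5, -24.5, -1.1], [0, 0, -8], 0.4], [[-30, -26.5, -1.1], [0, 0, -8], 0.4], [[-30.6, -27.2, -1.1], [0, 0, -8], 0.4], [[-30.6, -27.2, -1.1], [0, 0, -8], 0.4], [[-30.6, -27.2, -1.1], [0, 0, -8], 0.4]]'

```text
clock: 1.2
tool_pos: [0.4282, 0.1872, 0.2497]
eef_rot: [0.153, 0.988, 0.001, -0.0]
contact_force: [0.5, 0.7, 0.2]
opening: 0.604
finger_force: 0.0
```

```bash
python3 - <<'E'
from h import *;from plant import r;import pickle
s=r.snapshot("wrist");st=r.get_state();pickle.dump((s,st),open("w1.pkl","wb"))
print(s["pose"].round(3).tolist(),s["fx"],st["tool_pos"],st["opening"],st["clock"])
im=cv2.resize(s["image"][:,:,::-1],(800,600))
for z in(.068,.108):
    u=px(s,[.428,.185,z])[0]*1.5625;cv2.circle(im,tuple(int(a) for a in u),3,(0,0,255),-1);print(u)
cv2.imwrite("pics/w1.png",im)
E
```

```text
[[0.302, -0.912, -0.276, 0.358], [0.953, 0.289, 0.087, 0.208], [0.0, -0.29, 0.957, 0.397], [0.0, 0.0, 0.0, 1.0]] 294.77399993198884 [0.42801152 0.18778896 0.24974435] 0.595566293748508 1.25
[395.06347402 267.11363056]
[394.88942798 280.7250375 ]
```

View pics/w1.png

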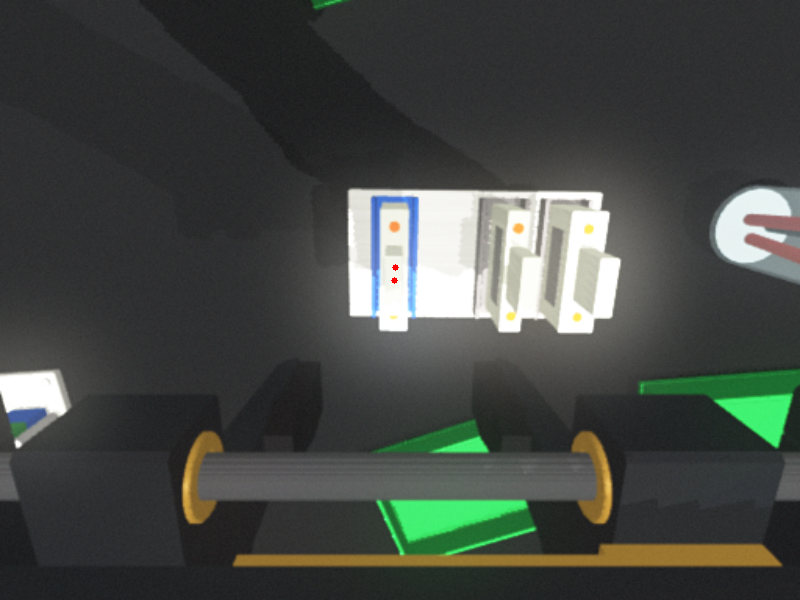

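The wrist view shows the blue-bay cassette's body top face from about (395,208) to (393,330). The rack edges are level with the tool, and the stock cassettes are to the right at (510,265) and (580,265).

```bash
python3 - <<'E'
from h import *;import pickle
s,st=pickle.load(open("w1.pkl","rb"))
P=w(s,np.array([(395,208),(393.5,330),(381,208),(380,330),(410,208),(407,330)])*.64,.068);print(P.round(4).tolist())
a=P[0]-P[1];print("len",np.hypot(*a[:2]),"yaw",np.degrees(np.arctan2(a[1],a[0])),"thick",np.hypot(*(P[2]-P[4])[:2]),np.hypot(*(P[3]-P[5])[:2]),P[:2].mean(0))
Q=w(s,np.array([(349,189),(602,193),(601,318),(349,317)])*.64,.008)[:,:2];c=Q.mean(0);v=Q[1]-Q[0]+Q[2]-Q[3];v/=np.hypot(*v)
print("rack",c,np.degrees(np.arctan2(v[1],v[0]))-90,"blue bay",c-.066*v)
print(move(st,[*P[:2,:2].mean(0),.074],np.radians(162)))
E
```

```text
[[0.3874, 0.1978, 0.068], [0.4743, 0.1691, 0.068], [0.3845, 0.1884, 0.068], [0.4712, 0.1593, 0.068], [0.3906, 0.2079, 0.068], [0.4774, 0.1789, 0.068]]
len 0.09148651467572631 yaw 161.67619202215963 thick 0.02040890958927418 0.020555462554668835 [0.43087101 0.18344109 0.068     ]
rack [0.45298744 0.24916128] -18.105298775190008 blue bay [0.43247699 0.18642914]
(array([-0.41, -0.35, 17.57]), array([ 0.08, -0.04,  0.51]))
```

Request:
carry_out --rows '[[[-0.4, -0.3, 3], [0, 0, 0.6], 0.4], [[-0.4, -0.3, 7], [0, 0, 0.6], 0.4], [[-0.4, -0.3, 11], [0, 0, 0.6], 0.4], [[-0.4, -0.3, 14], [0, 0, 0.6], 0.4], [[-0.4, -0.3, 16], [0, 0, 0.6], 0.4], [[-0.4, -0.3, 17.2], [0, 0, 0.6], 0.4], [[-0.4, -0.3, 17.5], [0, 0, 0.6], 0.4], [[-0.4, -0.3, 17.5], [0, 0, 0.6], 0.4]]'

```text
clock: 2.05
tool_pos: [0.431, 0.1833, 0.0745]
eef_rot: [0.157, 0.988, 0.0, -0.0]
contact_force: [0.5, -0.5, 0.2]
opening: 0.601
finger_force: 0.0
```

Request:
carry_out --rows '[[[0, 0, 0], [0, 0, 0], 0.7], [[0, 0, 0], [0, 0, 0], 0.9], [[0, 0, 0], [0, 0, 0], 1], [[0, 0, 0], [0, 0, 0], 1], [[0, 0, 0], [0, 0, 0], 1], [[0, 0, 0], [0, 0, 0], 1]]' --newtons 25

```text
clock: 2.65
tool_pos: [0.4317, 0.1817, 0.0748]
eef_rot: [0.159, 0.987, 0.0, 0.0]
contact_force: [1.1, 0.5, 0.8]
opening: 0.133
finger_force: 24.9
```

Request:
carry_out --rows '[[[0, 0, -1], [0, 0, 0], 1], [[0, 0, -3], [0, 0, 0], 1], [[0, 0, -6], [0, 0, 0], 1], [[0, 0, -10], [0, 0, 0], 1], [[0, 0, -13.5], [0, 0, 0], 1], [[0, 0, -16], [0, 0, 0], 1], [[0, 0, -17], [0, 0, 0], 1], [[0, 0, -17], [0, 0, 0], 1]]'

```text
clock: 3.45
tool_pos: [0.432, 0.1817, 0.2458]
eef_rot: [0.159, 0.987, 0.001, 0.001]
contact_force: [-0.1, -0.3, -2.8]
opening: 0.136
finger_force: 24.9
```

```bash
python3 - <<'E'
from h import *;from plant import r
st=r.get_state();print(st["contact_force"],st["opening"],move(st,[.57,-.235,.25],np.radians(167)))
E
```

```text
[-0.13639076 -0.34489431 -2.76134197] 0.13557880557989335 (array([-26.18, -35.23,  -0.43]), array([ 0.09,  0.11, -5.28]))
```

Request:
carry_out --rows '[[[-1, -1.3, 0], [0, 0, -1], 1], [[-3, -4, 0], [0, 0, -2], 1], [[-5.5, -7.5, 0], [0, 0, -3], 1], [[-8.2, -11, 0], [0, 0, -4], 1], [[-11, -15, 0], [0, 0, -5], 1], [[-14, -19, 0], [0, 0, -5.3], 1], [[-17, -23, 0], [0, 0, -5.3], 1], [[-20, -27, 0], [0, 0, -5.3], 1], [[-22.8, -30.7, 0], [0, 0, -5.3], 1], [[-25, -33.5, 0], [0, 0, -5.3], 1], [[-26, -35, 0], [0, 0, -5.3], 1], [[-26.2, -35.2, 0], [0, 0, -5.3], 1]]'

```text
clock: 4.65
tool_pos: [0.5687, -0.238, 0.2419]
eef_rot: [0.115, 0.993, -0.001, -0.002]
contact_force: [-0.1, 0.4, -2.0]
opening: 0.134
finger_force: 24.9
```

Request:
carry_out --rows '[[[0, 0, 0], [0, 0, 0], 1], [[0, 0, 0], [0, 0, 0], 1]]'

```text
clock: 4.85
tool_pos: [0.5697, -0.2323, 0.2439]
eef_rot: [0.111, 0.994, 0.001, -0.001]
contact_force: [0.8, 1.5, -1.8]
opening: 0.132
finger_force: 24.9
```

```bash
python3 - <<'E'
from h import *;from plant import r;import pickle
s=r.snapshot("wrist");st=r.get_state();pickle.dump((s,st),open("w2.pkl","wb"))
print(st["tool_pos"],st["opening"],st["contact_force"])
cv2.imwrite("pics/w2.png",cv2.resize(s["image"][:,:,::-1],(800,600)))
E
```

```text
[ 0.5698495  -0.23228131  0.2442422 ] 0.13317756867005412 [-0.1207599   0.627375   -1.90140283]
```

View pics/w2.png

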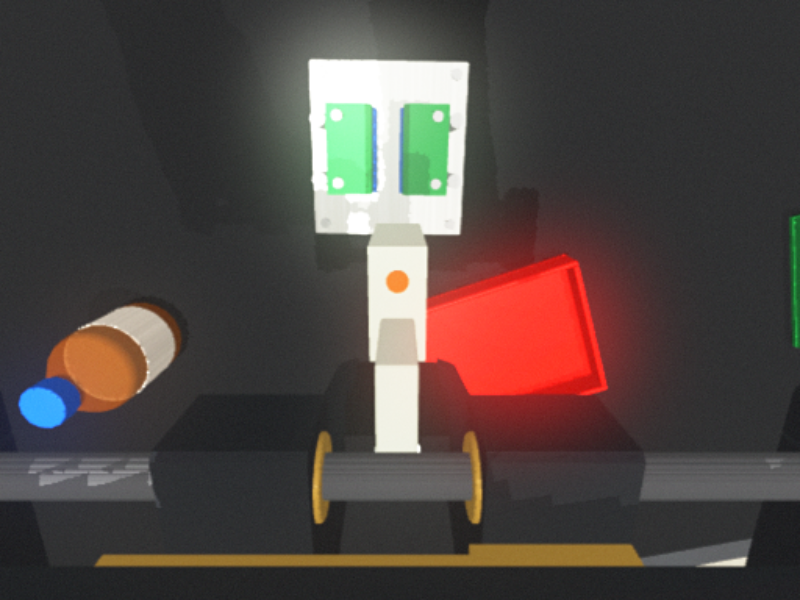

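The gauge is clear at pixel (388,148). The jaws' outer top corners are (326,104), (450,104), (448,193) and (328,194), and the plate corners are (308,60), (468,63), (460,234) and (316,232). The held cassette is square in the fingers at column 398.

```bash
python3 - <<'E'
from h import *;import pickle
s,st=pickle.load(open("w2.pkl","rb"))
def q(c,z):
    Q=w(s,np.array(c)*.64,z)[:,:2];v=Q[1]-Q[0]+Q[2]-Q[3];v/=np.hypot(*v);u=Q[0]+Q[1]-Q[2]-Q[3]
    print(Q.mean(0).round(4),"yaw",np.degrees(np.arctan2(v[1],v[0]))+90,np.degrees(np.arctan2(u[1],u[0])),[np.hypot(*(Q[i]-Q[i-1])).round(4) for i in range(4)])
    return Q.mean(0)
q([(308,60),(468,63),(460,234),(316,232)],.01)
g=q([(326,104),(450,104),(448,193),(328,194)],.058)
q([(372,104),(404,104),(402,193),(374,193)],.058)
for z in(.19,.128):print(move(st,[*g,z],np.radians(167.3)))
print(np.degrees(R.from_quat(st["eef_rot"]).as_euler("ZYX")))
E
```

```text
[ 0.4886 -0.2218] yaw 166.33997055644835 166.91122632923626 [np.float64(0.1285), np.float64(0.1197), np.float64(0.1281), np.float64(0.1193)]
[ 0.4887 -0.221 ] yaw 167.4587047678253 166.90469735077468 [np.float64(0.0589), np.float64(0.0831), np.float64(0.0582), np.float64(0.0848)]
[ 0.4885 -0.221 ] yaw 167.22350491489235 166.9171990007744 [np.float64(0.0582), np.float64(0.0214), np.float64(0.0582), np.float64(0.0198)]
(array([ 8.16, -0.71,  5.44]), array([ 0.07, -0.09, -0.08]))
(array([ 8.15, -0.71, 11.64]), array([ 0.07, -0.09, -0.08]))
[ 1.67217836e+02 -8.67910287e-02  1.79927812e+02]
```

Request:
carry_out --rows '[[[1, 0, 0], [0, 0, 0], 1], [[3, -0.2, 0], [0, 0, 0], 1], [[5.2, -0.4, 1], [0, 0, 0], 1], [[7.2, -0.6, 3], [0, 0, 0], 1], [[8, -0.7, 6], [0, 0, 0], 1], [[8.15, -0.7, 8.5], [0, 0, 0], 1], [[8.15, -0.7, 10], [0, 0, 0], 1], [[8.15, -0.7, 10.2], [0, 0, 0], 1], [[8.15, -0.7, 10.2], [0, 0, 0], 1], [[8.15, -0.7, 10.2], [0, 0, 0], 1], [[8.15, -0.7, 10.2], [0, 0, 0], 1]]'

```text
clock: 6.0
tool_pos: [0.4899, -0.2232, 0.1437]
eef_rot: [0.113, 0.994, -0.0, 0.001]
contact_force: [0.8, -0.6, -2.2]
opening: 0.134
finger_force: 24.9
```

```bash
python3 - <<'E'
from h import *;from plant import r
st=r.get_state();print(st["tool_pos"],st["contact_force"],st["opening"],move(st,[.4887,-.2213,.128],np.radians(167)))
s=r.snapshot("side");u=px(s,[.489,-.221,.058])[0].astype(int);print(u)
cv2.imwrite("pics/s1.png",cv2.resize(s["image"][u[1]-60:u[1]+50,u[0]-70:u[0]+70,::-1],None,fx=5,fy=5,interpolation=2))
E
```

```text
[ 0.48990983 -0.22322471  0.14372764] [ 0.80320556 -0.59590481 -2.19181103] 0.13423708085194977 (array([0.16, 0.16, 1.57]), array([-0.  ,  0.12,  0.06]))
[279 242]
```

View pics/s1.png

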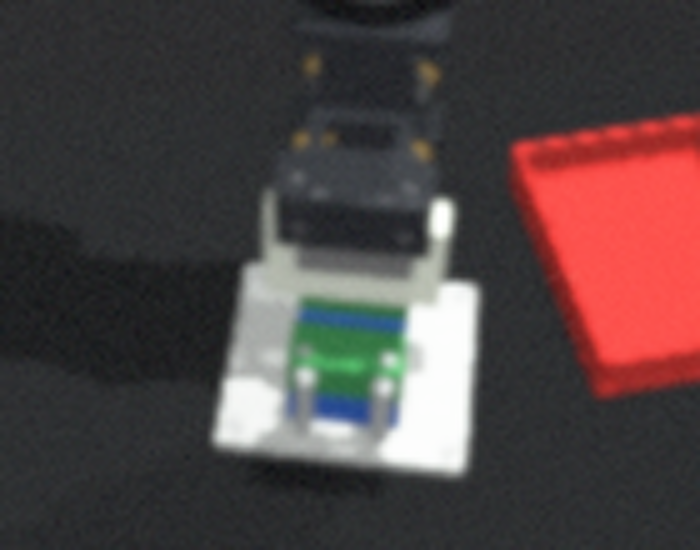

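The side view shows the cassette held squarely over the slot. I'll centre it and start lowering.

Request:
carry_out --rows '[[[0.15, 0.15, 0], [0, 0, 0], 1], [[0.15, 0.15, 0.5], [0, 0, 0], 1], [[0.15, 0.15, 1], [0, 0, 0], 1], [[0.15, 0.15, 1.4], [0, 0, 0], 1], [[0.15, 0.15, 1.7], [0, 0, 0], 1], [[0.15, 0.15, 1.9], [0, 0, 0], 1], [[0.15, 0.15, 2.05], [0, 0, 0], 1], [[0.15, 0.15, 2.2], [0, 0, 0], 1], [[0.15, 0.15, 2.35], [0, 0, 0], 1], [[0.15, 0.15, 2.45], [0, 0, 0], 1], [[0.15, 0.15, 2.45], [0, 0, 0], 1]]'

```text
clock: 7.15
tool_pos: [0.4879, -0.2214, 0.1181]
eef_rot: [0.113, 0.994, 0.0, -0.0]
contact_force: [0.4, -0.0, -1.5]
opening: 0.132
finger_force: 24.9
```

Request:
carry_out --rows '[[[0, 0, 0.3], [0, 0, 0], 1], [[0, 0, 0.6], [0, 0, 0], 1], [[0, 0, 0.9], [0, 0, 0], 1], [[0, 0, 1.2], [0, 0, 0], 1], [[0, 0, 1.45], [0, 0, 0], 1], [[0, 0, 1.6], [0, 0, 0], 1], [[0, 0, 1.7], [0, 0, 0], 1], [[0, 0, 1.8], [0, 0, 0], 1], [[0, 0, 1.9], [0, 0, 0], 1], [[0, 0, 2.0], [0, 0, 0], 1], [[0, 0, 2.0], [0, 0, 0], 1]]'

```text
clock: 8.25
tool_pos: [0.4886, -0.2211, 0.0996]
eef_rot: [0.113, 0.994, -0.0, 0.001]
contact_force: [-1.9, 2.2, 11.7]
opening: 0.133
finger_force: 25.0
```

The cassette met the gauge with about 13 N at 25 mm down (TCP at 0.0996), after passing the green jaws freely. It is resting on the blue jaws, so it is right. I'll lift it out.

Request:
carry_out --rows '[[[0, 0, -0.5], [0, 0, 0], 1], [[0, 0, -1.5], [0, 0, 0], 1], [[0, 0, -3], [0, 0, 0], 1], [[0, 0, -5], [0, 0, 0], 1], [[0, 0, -8], [0, 0, 0], 1], [[0, 0, -11], [0, 0, 0], 1], [[0, 0, -13.5], [0, 0, 0], 1], [[0, 0, -14.5], [0, 0, 0], 1], [[0, 0, -14.5], [0, 0, 0], 1], [[0, 0, -14.5], [0, 0, 0], 1]]'

```text
clock: 9.25
tool_pos: [0.4872, -0.2214, 0.2423]
eef_rot: [0.113, 0.994, 0.0, -0.001]
contact_force: [-0.3, 0.4, -0.9]
opening: 0.132
finger_force: 25.0
```

```bash
python3 - <<'E'
from h import *;from plant import r
st=r.get_state();print(st["tool_pos"],st["contact_force"],st["opening"],st["q"].round(2),move(st,[.671,.181,.22],np.radians(182.5)))
E
```

```text
[ 0.48723416 -0.22141137  0.24233647] [-0.31550565  0.43383662 -0.87758895] 0.1318836726845648 [ 0.57  0.58 -0.37  1.83  0.28  0.79  1.4 ] (array([-8.89, 43.34,  2.22]), array([  0.02,  -0.1 , -15.46]))
```

Request:
carry_out --rows '[[[-0.3, 1.3, 0], [0, 0, -1], 1], [[-1, 4.5, 0], [0, 0, -3], 1], [[-1.8, 8.5, 0], [0, 0, -5], 1], [[-2.6, 12.7, 0], [0, 0, -7], 1], [[-3.5, 17, 0], [0, 0, -9], 1], [[-4.4, 21.4, 0], [0, 0, -11], 1], [[-5.3, 26, 0], [0, 0, -13], 1], [[-6.2, 30.5, 0], [0, 0, -15], 1], [[-7.1, 35, 0], [0, 0, -15.5], 1], [[-8, 39, 0.8], [0, 0, -15.5], 1], [[-8.7, 42.3, 1.6], [0, 0, -15.5], 1], [[-8.9, 43.3, 2.2], [0, 0, -15.5], 1]]'

```text
clock: 10.45
tool_pos: [0.6706, 0.1879, 0.2187]
eef_rot: [-0.026, 1.0, 0.002, -0.001]
contact_force: [-0.8, 0.1, -1.4]
opening: 0.13
finger_force: 25.0
```

Request:
carry_out --rows '[[[0, 0, 0], [0, 0, 0], 1], [[0, 0, 0], [0, 0, 0], 1], [[0, 0, 0], [0, 0, 0], 1]]'

```text
clock: 10.75
tool_pos: [0.6718, 0.1782, 0.2213]
eef_rot: [-0.021, 1.0, -0.001, -0.0]
contact_force: [-0.1, -1.0, -1.2]
opening: 0.136
finger_force: 25.0
```

```bash
python3 - <<'E'
from h import *;from plant import r;import pickle
s=r.snapshot("wrist");st=r.get_state();t=r.snapshot("side");pickle.dump((s,t,st),open("w3.pkl","wb"))
print(st["tool_pos"],st["opening"],move(st,[.671,.181,.074],np.radians(182.5)))
def dr(s,im,k,off=(0,0)):
    a=np.radians(2.5);c=np.array([[60,80],[-60,80],[-60,-80],[60,-80]])/1000@np.array([[np.cos(a),np.sin(a)],[-np.sin(a),np.cos(a)]])+[.671,.181]
    u=(px(s,np.c_[c,np.full(4,.03)])-off)*k;cv2.polylines(im,[u.astype(np.int32)],True,(0,0,255),1);return im
for n,v in(("wrist",s),("side",t)):
    im=dr(v,cv2.resize(v["image"][:,:,::-1],(800,600)),1.5625)
    cv2.imwrite(f"pics/{n}3.png",im)
E
```

```text
[0.67192397 0.17834345 0.22156106] 0.13018913085071362 (array([ 0.08,  0.29, 14.76]), array([-0.08,  0.01, -0.09]))
```

View pics/wrist3.png

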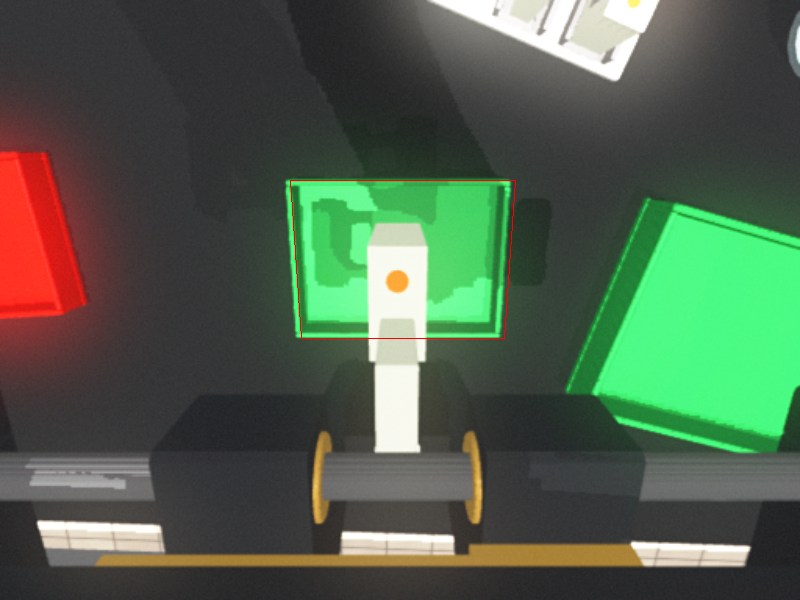

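View pics/side3.png

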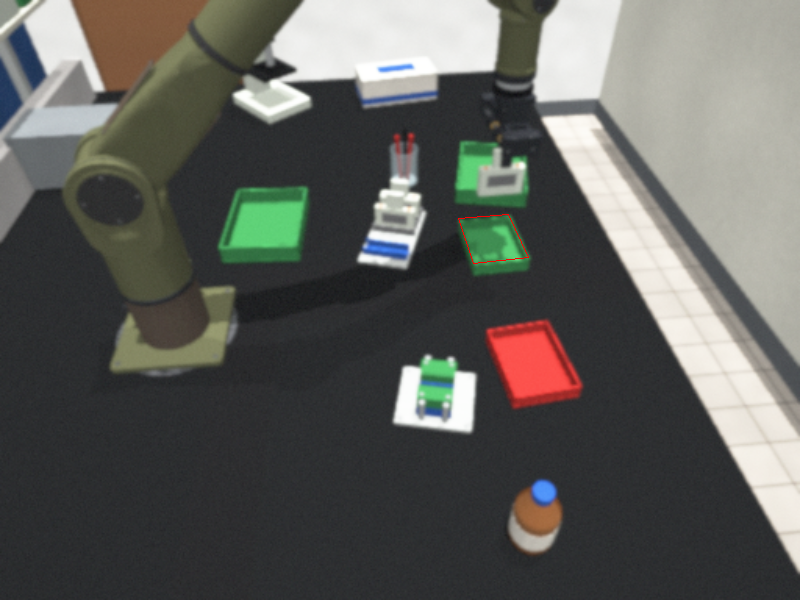

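Both views show my tray outline lying on the target green tray, within about 3 mm, and the cassette centred above it. I'll lower it.

Request:
carry_out --rows '[[[0.05, 0, 2], [0, 0, 0], 1], [[0.05, 0, 5], [0, 0, 0], 1], [[0.05, 0, 8], [0, 0, 0], 1], [[0.05, 0, 11], [0, 0, 0], 1], [[0.05, 0, 13], [0, 0, 0], 1], [[0.05, 0, 14], [0, 0, 0], 1], [[0.05, 0, 14.4], [0, 0, 0], 1], [[0.05, 0, 14.7], [0, 0, 0], 1], [[0.05, 0, 14.9], [0, 0, 0], 1], [[0.05, 0, 14.9], [0, 0, 0], 1], [[0.05, 0, 14.9], [0, 0, 0], 1]]'

```text
clock: 11.95
tool_pos: [0.6718, 0.1807, 0.073]
eef_rot: [-0.022, 1.0, 0.0, 0.001]
contact_force: [0.0, -0.9, -1.9]
opening: 0.133
finger_force: 25.0
```

Request:
carry_out --rows '[[[0, 0, 0.1], [0, 0, 0], 1], [[0, 0, 0.2], [0, 0, 0], 1], [[0, 0, 0.25], [0, 0, 0], 1], [[0, 0, 0.25], [0, 0, 0], 1], [[0, 0, 0.25], [0, 0, 0], 1]]'

```text
clock: 12.45
tool_pos: [0.6715, 0.1809, 0.0709]
eef_rot: [-0.022, 1.0, 0.0, 0.0]
contact_force: [-1.8, -0.9, 5.1]
opening: 0.136
finger_force: 25.0
```

The cassette is touching the floor (+7 N). I'll release it gently and withdraw upwards.

Request:
carry_out --rows '[[[0, 0, 0], [0, 0, 0], 0.8], [[0, 0, 0], [0, 0, 0], 0.65], [[0, 0, 0], [0, 0, 0], 0.5], [[0, 0, 0], [0, 0, 0], 0.5], [[0, 0, 0], [0, 0, 0], 0.5], [[0, 0, -1], [0, 0, 0], 0.5], [[0, 0, -3], [0, 0, 0], 0.5], [[0, 0, -6], [0, 0, 0], 0.5], [[0, 0, -10], [0, 0, 0], 0.5], [[0, 0, -14], [0, 0, 0], 0.5], [[0, 0, -16], [0, 0, 0], 0.5], [[0, 0, -16], [0, 0, 0], 0.5]]'

```text
clock: 13.65
tool_pos: [0.6734, 0.1816, 0.2346]
eef_rot: [-0.022, 1.0, 0.001, 0.004]
contact_force: [0.6, 0.0, -0.2]
opening: 0.501
finger_force: 0.0
```

```bash
python3 - <<'E'
from h import *;from plant import r
s=r.snapshot("side");st=r.get_state();print(st["tool_pos"],st["contact_force"],st["opening"])
w1=r.snapshot("wrist")["image"][:,:,::-1]
cv2.imwrite("pics/end.png",np.hstack([cv2.resize(s["image"][60:310,220:400,::-1],(400,556)),cv2.resize(w1[:, 128:404],(400,556))]))
E
```

```text
[0.67210782 0.18095853 0.23189357] [-0.52603283 -0.93012104 -0.12283354] 0.5030641143649497
```

View pics/end.png

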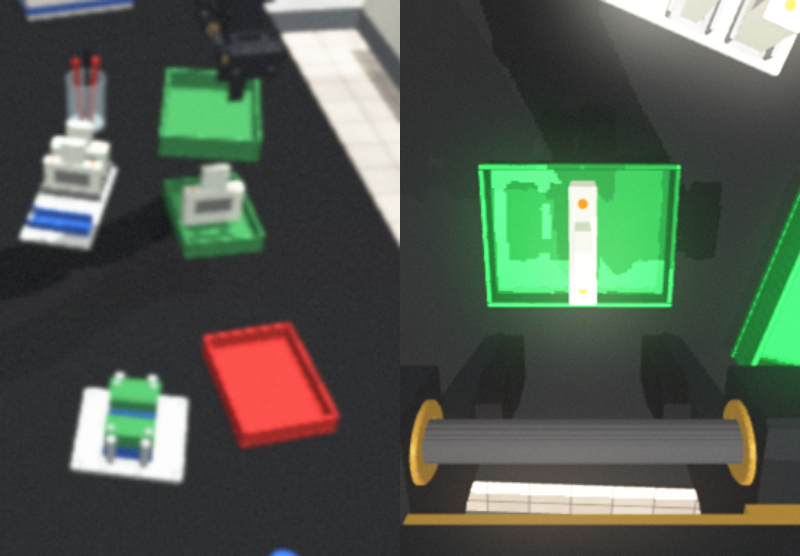

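The cassette stands upright in the middle of the small green tray, at (212,200) in the left half and (582,243) in the right. The stock cassettes and beaker look undisturbed, and the gripper is clear.

```bash
python3 -c "
from plant import r
print(r.finish_job())"
```

```text
the job is handed in; nothing more can be done
None
```

The job is handed in: the blue-bay cassette passed the green jaws and stopped on the blue ones, 25 mm down, so it is right and now stands upright in the 120 x 160 mm green tray.

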